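Open a specimen jar in the bench brace

TASK

Set the square specimen jar, with its cap still on, fully down into the square pocket of the wooden brace so that it cannot turn, then unscrew the cap anticlockwise (about a fifth of a turn) and stop turning as soon as the threads let go. Lift the cap straight off and finish while still holding it level in the gripper, right above the open jar with its lower edge 1 to 4 cm clear of the jar's mouth, the jar still seated in the brace. Do not tip the jar over and leave the other things on the bench where they are.

Things in the scene. Friction and masses are not known exactly. Their poses are not given: they have to be found in the camera images.
- jar: Square clear glass jar of stones, about 0.33 kg: body 60 x 60 mm, 70 mm tall to a flat shoulder, above it a round neck with three thread ridges. Origin: centre of the underside; z up, x and y square to the sides. Starts upright on the bench near the brace. On the open bench it would just spin along with the cap.
- jar_mouth (a point): Centre of the open jar's mouth, 97.5 mm above the jar's underside on its axis: top of the 43 mm wide sprung rubber sealing ring when the cap is off. Under the closed cap the ring is pushed 2.5 mm down and presses the cap up against the threads with about 16 N.
- cap: Round aluminium screw cap on the jar, 62 mm across, 18 mm tall, 45 g; 16-sided skirt, a flat facing its x axis and every 22.5 degrees on. Origin: centre of its lower edge, closed 80 mm above the jar's underside (10 mm above the shoulder; cap top 98 mm). z up. Closed, its x axis is 0 to 7 degrees anticlockwise (from above) of the jar's x. The jar can be carried by it.
- cap_top (a point): Centre of the cap's top face, 18 mm above cap. The cap is tight: 0.3 to 0.5 N m to turn. Turned anticlockwise, all threads let go when its x axis is 55 degrees past the jar's x; it can then spring up 2 mm and lifts straight off. It is blocked at about 88 degrees, and clockwise at 0.
- brace: Wooden block fixed to the bench, 105 x 105 mm, 45 mm tall, with a square pocket in its top for the jar: 64 x 64 mm, 35 mm deep, chamfered 4 mm at the edge, sides parallel to the block's x and y axes. Origin: centre of the underside at bench level; the pocket's floor is 10 mm above it. A jar fits in any of the four quarter turns.
- roundjar: Round closed glass jar, 60 mm across, 85 mm tall; bystander. Origin: centre of the underside.
- tub: White open plastic tub 120 x 160 mm, 65 mm tall; bystander. Origin: centre of the underside.
- rock_a: Grey rock about 70 x 60 mm, 45 mm tall; bystander. Origin: underside.
- rock_b: Tan rock about 52 x 45 mm, 35 mm tall; bystander. Origin: underside.

How it is judged:
By the outcome, as a careful person would: the job done as asked, in the order asked, and still so for the second after the job is handed in, while the arm keeps its last pose, push and grip.
It also fails if it takes over 42 s, if anything falls off the work surface, if the arm or the gripper's body presses on something with over 40 N, if the wrist force passes 120 N, or if a joint passes its speed limit or range.

ROBOT

A 6-joint arm with a two-finger parallel gripper is mounted at the origin on the work surface. World frame = base frame: x ahead of the robot, y to its left, z up, the work surface at z = 0. Lengths are in m, angles in rad, forces in N, time in s.
With the tool pointing down it reaches from about 0.2 to 0.875 m from the base axis. Payload 3.4 kg.
Tool frame: the origin (TCP) lies at the very end of the fingers, on their centre line; the grasp point (between the pads) lies 19 mm behind it (bot.grasp_offset is the distance from the TCP to the grasp point, in m); z points along the fingers, y is the line along which they close (so a half turn about z gives the same grasp; the last joint's range is limited). The gripper opens to 94 mm and grips with 3 to 60 N. Pads are 16 mm wide; open, the fingers measure 119 mm over their backs; the gripper's body (75 mm by 177 mm) begins 78 mm behind the grasp point.
Start: joints at [-1.322, 0.276, 1.505, -0, 1.361, -0.121], TCP at [0.208, -0.536, 0.205] pointing down, gripper open.
Joint ranges: [-2.89, 2.89], [-0.75, 2.08], [0.22, 2.7], [-1.18, 4.32], [0.11, 2.71], [-2.7, 2.7]. Speed limits (rad/s): [2.57, 2.57, 3.14, 3.14, 3.14, 3.14].

INTERFACE

Orientations are given as a unit quaternion [x, y, z, w].
In Python, from workcell import sensors, eyes, job, bot gives the robot as it stands. The module is installed in compiled form; this text tells all that it offers.
- The arm moves only by the tool move_arm, never from a script. Its argument "plan" is text: rows parted by semicolons, each of 6 numbers parted by spaces: the shift along the tool's x, y, z in units of 15 cm (1.0 is 15 cm), then the turn, a rotation vector about the tool's x, y, z in units of 30 degrees (1.0 is 30 degrees). A call has 1 to 5 rows; each row is the pose to reach, as a shift and turn from the pose commanded when the call began, along the tool's axes at that moment; what a row does not reach only later rows make up. A row lasts 1/12 s, in which the tool goes at most 41.7 mm and 7.16 degrees, less where a joint would pass 70% of its speed; a pose out of reach is approached as far as the arm can. A call with a number of a shift or a turn outside -1 to 1 is refused whole. A call with a gripper value outside its range is refused whole. "fingers" is the closure, from 0 (fully open) to 1 (shut), set as the call begins (left out, the last holds). The fingers move at their own pace and stop on an object; the grip force is fixed at half the most. Time passes only in rows, so rows that repeat a pose let the fingers close. It gives the time, the measured TCP pose, the force, the opening and the grip force at its end, in the units of the state.
- sensors.read_state(): the state, without advancing time (a new reading comes with each control period).
- eyes.capture(name): name is "scene" or "top" or "wrist"; returns a dict with "color" (480x640x3 uint8, red, green, blue), "depth" (480x640 float32, m along the optical axis (not along the pixel's ray), 0 where there is no reading), "fx", "fy", "cx", "cy" (pixels), "world_to_cam" (4x4, takes a point from world to camera coordinates). Camera axes: x right, y down, z forward; pixel columns grow to the right and rows downward; lengths in m; the calibration is good to about 2 mm. A picture is of the moment at which its call begins.
- job.finish_job(): hands the job in; it is judged then, once.
The state is a dict: "time_s": time; "qpos": joint angles; "dq": joint speeds; "joint_torque": joint torques, N m; "position": TCP position; "ee_rot": TCP orientation; "ft_force": force on the tool from outside, world axes, zero at the start; "moment": the same for the moment, N m; "width": finger opening in m; "finger_force": force on a finger pad.
Only numpy, scipy, OpenCV 4.12 (cv2) and the standard library are available. Lean on these libraries where they do the work, as an engineer would, in place of code of your own. Each camera call takes 0.05 s, during which the arm holds its last target. There are 200 camera calls.

## Working session

There is one attempt and no reset: what is moved stays moved. The work goes in short steps, Python scripts to look and compute and a tool call to move; the robot and the scene stay as the last step left them, time stands still between calls to the robot, and variables do not carry over. Pictures are saved under pics/ and viewed, at most 10 in all, crops included, and the job is handed in when it is done.

Besides the shell and the picture viewer there is one more tool, called after "Call:" as name(argument=value, ...), one argument or row to a line, values as JSON. move_arm: Moves the arm, as the interface text tells. Shifts and turns lie within -1 to 1; 1 stands for 15 cm of shift or 30 degrees of turn. Its arguments: {"type":"object","properties":{"plan":{"type":"string"},"fingers":{"type":"number"}},"required":["plan"]}

```bash
mkdir -p pics; cat > h.py <<'E'
import numpy as np, cv2
from workcell import sensors, eyes, job, bot
from scipy.spatial.transform import Rotation as R
def save(n,c): cv2.imwrite(f'pics/{n}.png',cv2.cvtColor(c['color'],cv2.COLOR_RGB2BGR)); np.savez(f'pics/{n}.npz',**c)
def load(n): return dict(np.load(f'pics/{n}.npz'))
def cast(c,uv,z):
    uv=np.atleast_2d(uv).astype(float); T=np.linalg.inv(c['world_to_cam'])
    d=np.c_[(uv[:,0]-c['cx'])/c['fx'],(uv[:,1]-c['cy'])/c['fy'],np.ones(len(uv))]@T[:3,:3].T
    o=T[:3,3]; return o+d*((z-o[2])/d[:,2])[:,None]
def cloud(c):
    v,u=np.mgrid[:480,:640]; D=c['depth']; T=np.linalg.inv(c['world_to_cam'])
    P=np.stack([(u-c['cx'])/c['fx']*D,(v-c['cy'])/c['fy']*D,D],-1)
    return P@T[:3,:3].T+T[:3,3]
def proj(c,p):
    q=c['world_to_cam'][:3,:3]@p+c['world_to_cam'][:3,3]; return np.array([c['fx']*q[0]/q[2]+c['cx'],c['fy']*q[1]/q[2]+c['cy']])
E
python3 - <<'E'
from h import *
for n in ['scene','top']:
    c=eyes.capture(n); save(n,c); print(n,np.linalg.inv(c['world_to_cam'])[:3].round(3),c['fx'])
print(sensors.read_state())
E
```

```text
scene [[ 0.584  0.432 -0.687  1.271]
 [ 0.812 -0.311  0.494 -0.593]
 [-0.    -0.847 -0.532  0.597]] 577.8032317801544
top [[-0.025 -0.994  0.106  0.502]
 [-0.999  0.029  0.031 -0.106]
 [-0.033 -0.106 -0.994  1.   ]] 530.3735840164586
{'time_s': 0.1, 'qpos': array([-1.32198548e+00,  2.76561448e-01,  1.50598620e+00, -1.58354809e-05,
        1.36070099e+00, -1.21000615e-01]), 'dq': array([-0.00073811, -0.00222495, -0.00266555,  0.00128802, -0.00017681,
        0.00052905]), 'joint_torque': array([ 1.78699545e-03, -4.05455446e+01, -2.37780797e+01,  7.02815666e-02,
        2.99939280e-02, -4.59011619e-05]), 'position': array([ 0.20769256, -0.53564284,  0.20468241]), 'ee_rot': array([ 9.82952945e-01,  1.83855439e-01, -6.06033846e-05, -8.25807483e-04]), 'ft_force': array([ 0.25416106, -0.649856  , -0.20607253]), 'moment': array([-0.02987282, -0.00548822,  0.03184497]), 'finger_force': 0.0, 'width': 0.0942649307675189}
```

View pics/top.png

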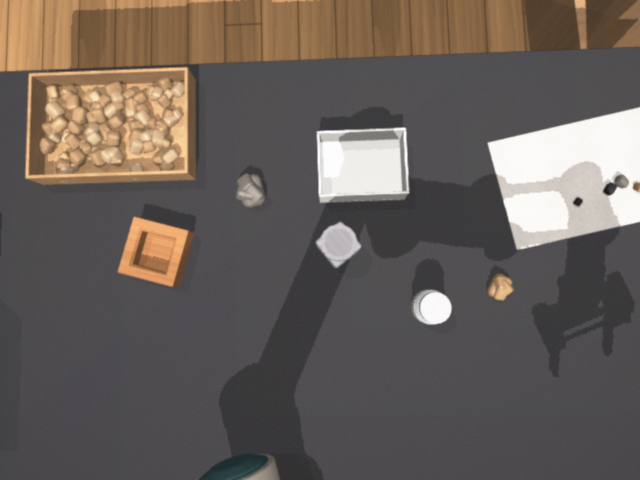

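View pics/scene.png

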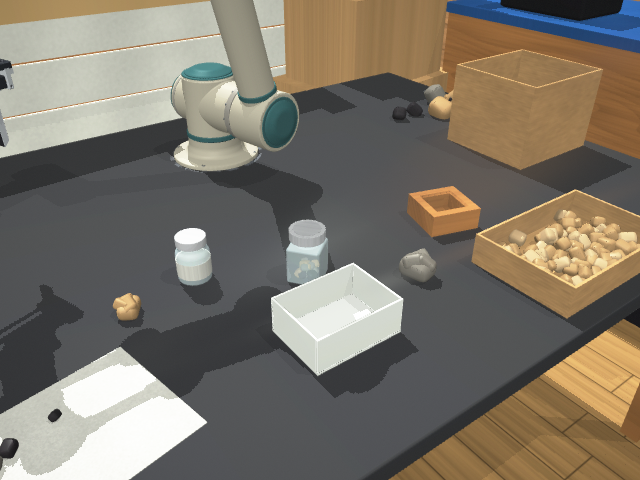

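The top view shows the jar at about px (340,243), rotated roughly 45°, with the brace at (157,251), the tub at (362,163), the round jar at (432,307), the grey rock at (250,190) and the tan rock at (500,287). The scene view confirms the jar is upright and close to the tub, with the cap at (307,233).

```bash
python3 - <<'E'
from h import *
c=load('top'); P=cloud(c); s=load('scene'); Q=cloud(s)
def box(P,lo,hi,zl,zh):
    m=(c['depth']>0)&(P[...,2]>zl)&(P[...,2]<zh); m[:lo[1]]=0;m[hi[1]:]=0;m[:,:lo[0]]=0;m[:,hi[0]:]=0; return m
m=box(P,(305,215),(375,280),.085,.12); p=P[m]; print('cap',len(p),p.mean(0),p.min(0),p.max(0), np.median(p[:,2]))
(ct,r)=cv2.minEnclosingCircle(p[:,:2].astype(np.float32)); print(ct,r)
m=box(P,(305,215),(375,280),.06,.078); p=P[m]; print('shoulder',len(p)); print(cv2.minAreaRect(p[:,:2].astype(np.float32)) if len(p)>5 else'')
m=box(P,(100,205),(205,300),.035,.055); p=P[m]; print('brace',cv2.minAreaRect(p[:,:2].astype(np.float32)),np.median(p[:,2]))
m=box(P,(100,205),(205,300),.005,.03); p=P[m]; print('pocketfloor',len(p),np.median(p[:,2]),p.mean(0))
m=box(P,(315,125),(412,205),.05,.09); p=P[m]; print('tub',cv2.minAreaRect(p[:,:2].astype(np.float32)),np.median(p[:,2]))
m=(s['depth']>0)&(Q[...,2]>.09)&(Q[...,2]<.115); m[:215]=0;m[250:]=0;m[:,:285]=0;m[:,332:]=0;p=Q[m];print('scene cap',len(p),p.mean(0),cv2.minEnclosingCircle(p[:,:2].astype(np.float32)))
m=(s['depth']>0)&(Q[...,2]>.04)&(Q[...,2]<.05); m[:180]=0;m[240:]=0;m[:,:400]=0;m[:,485:]=0;p=Q[m];print('scene brace',len(p),cv2.minAreaRect(p[:,:2].astype(np.float32)),np.median(p[:,2]))
st=sensors.read_state();print(R.from_quat(st['ee_rot']).as_matrix().round(3))
E
```

```text
cap 1052 [ 0.58259205 -0.12000144  0.09830555] [ 0.55232305 -0.15072256  0.08728747] [ 0.61440157 -0.08893811  0.10327458] 0.09829881418704822
(0.5830000042915344, -0.12002228200435638) 0.031612396240234375
shoulder 145
((0.5826334357261658, -0.12012478709220886), (0.059744756668806076, 0.05964744836091995), 38.24947738647461)
brace ((0.5810366868972778, 0.21787184476852417), (0.10765695571899414, 0.10497783124446869), 74.25617218017578) 0.04448382983097077
pocketfloor 1332 0.010347584813048982 [0.58031737 0.21614796 0.01206356]
tub ((0.7297317981719971, -0.1680942177772522), (0.12141001969575882, 0.1601436287164688), 0.21918261051177979) 0.06349587959510683
scene cap 721 [ 0.5880384  -0.12414044  0.09895026] ((0.582358717918396, -0.12164537608623505), 0.03343306854367256)
scene brace 1086 ((0.6276963353157043, 0.20372702181339264), (0.10972362011671066, 0.20859567821025848), 74.4502944946289) 0.04614919490683933
[[ 0.932  0.361 -0.   ]
 [ 0.361 -0.932  0.002]
 [ 0.    -0.002 -1.   ]]
```

Call:
move_arm(
  plan="1 -0.5 0 0 0 0;1 -0.5 0 0 0 0;1 -0.5 0 0 0 0;1 -0.5 0 0 0 0;1 -0.5 0 0 0 0",
  fingers=0,
)

```text
time_s: 0.52
position: [0.3243, -0.406, 0.2053]
ee_rot: [0.982, 0.187, 0.002, -0.002]
ft_force: [-0.0, -0.5, -0.8]
width: 0.0942
finger_force: 0.0
```

Call:
move_arm(
  plan="1 -0.5 0 0 0 0;1 -0.5 0 0 0 0;1 -0.5 0 0 0 0;1 -0.5 0 0 0 0;1 -0.5 0 0 0 0",
)

```text
time_s: 0.93
position: [0.4371, -0.2825, 0.2052]
ee_rot: [0.982, 0.187, 0.002, -0.002]
ft_force: [0.6, -0.8, 0.4]
width: 0.0941
finger_force: 0.0
```

Call:
move_arm(
  plan="1 -0.5 0 0 0 -0.57;1 -0.5 0 0 0 -0.57;1 -0.5 0 0 0 -0.57;1 -0.5 0 0 0 -0.57;1 -0.5 0 0 0 -0.57",
)

```text
time_s: 1.35
position: [0.5501, -0.159, 0.2049]
ee_rot: [0.944, 0.331, 0.002, -0.001]
ft_force: [0.3, -0.9, 0.3]
width: 0.0937
finger_force: 0.0
```

```bash
python3 - <<'E'
from h import *
c=eyes.capture('wrist'); save('w1',c); print(np.linalg.inv(c['world_to_cam'])[:3].round(3),c['fx'])
st=sensors.read_state(); print(st['time_s'],st['position'],st['qpos'],R.from_quat(st['ee_rot']).as_matrix().round(3))
print(proj(c,np.array([.5827,-.12,.098])))
E
```

```text
[[ 0.624 -0.752 -0.212  0.612]
 [-0.782 -0.601 -0.168 -0.109]
 [-0.001  0.271 -0.963  0.384]] 374.6155167509586
1.4 [ 0.54785782 -0.16145225  0.20473941] [-4.08859124e-01  2.70767649e-01  1.51410836e+00  6.90271012e-04
  1.35721365e+00  4.88566983e-01] [[ 0.782  0.624 -0.   ]
 [ 0.624 -0.782  0.001]
 [ 0.    -0.001 -1.   ]]
[303.28199707 172.94431594]
```

View pics/w1.png

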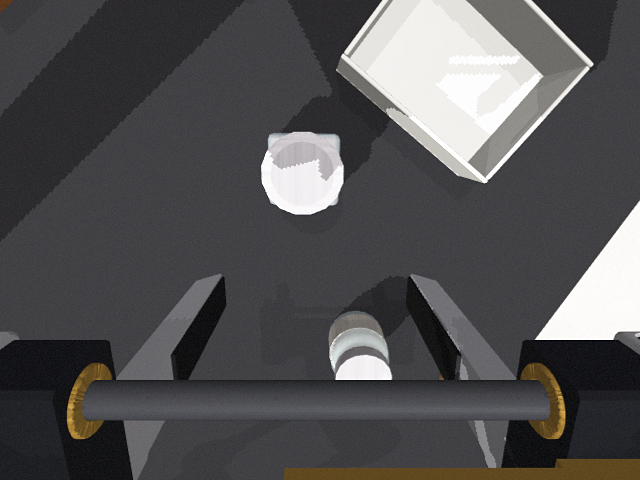

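The wrist view shows the cap centred near (303,172), with the shoulder corners at (270,135) and (340,135). The jar's sides are already nearly aligned with the tool. I'll move over the cap, adding 3.5° to cover the 0–7° cap offset.

Call:
move_arm(
  plan="0.373 -0.075 0 0 0 -0.117;0.373 -0.075 0 0 0 -0.117;0.373 -0.075 0 0 0 -0.117;0.373 -0.075 0 0 0 -0.117;0.373 -0.075 0 0 0 -0.117",
)

```text
time_s: 1.82
position: [0.5818, -0.1217, 0.2052]
ee_rot: [0.934, 0.356, -0.001, 0.0]
ft_force: [0.8, 0.0, -0.5]
width: 0.0941
finger_force: 0.0
```

```bash
python3 - <<'E'
from h import *
c=load('w1'); P=cloud(c); z=P[...,2]
near=np.hypot(P[...,0]-.5827,P[...,1]+.12)<.06
m=near&(z>.093)&(z<.104); p=P[m]; print('captop',len(p),np.median(z[m]),cv2.minEnclosingCircle(p[:,:2].astype(np.float32)))
m=near&(z>.062)&(z<.078); p=P[m]; print('sh',len(p),cv2.minAreaRect(p[:,:2].astype(np.float32)))
c=eyes.capture('wrist'); save('w2',c); P=cloud(c); z=P[...,2]
near=np.hypot(P[...,0]-.5827,P[...,1]+.12)<.06
m=near&(z>.093)&(z<.104); p=P[m]; print('captop',len(p),np.median(z[m]),cv2.minEnclosingCircle(p[:,:2].astype(np.float32)))
m=near&(z>.062)&(z<.078); p=P[m]; print('sh',len(p),cv2.minAreaRect(p[:,:2].astype(np.float32)))
st=sensors.read_state(); M=R.from_quat(st['ee_rot']).as_matrix();print(st['time_s'],st['position'],np.degrees(np.arctan2(M[1,0],M[0,0])),np.degrees(st['qpos'][5]),bot.grasp_offset)
E
```

```text
captop 5328 0.09785752524254482 ((0.5815255045890808, -0.11962369829416275), 0.03160431981086731)
sh 404 ((0.5815358757972717, -0.12000850588083267), (0.05936194211244583, 0.05919509753584862), 37.50861740112305)
captop 4719 0.09788298128983919 ((0.5811020135879517, -0.11955469846725464), 0.03186254948377609)
sh 539 ((0.5975669622421265, -0.10681100189685822), (0.020226333290338516, 0.05990459397435188), 39.48845672607422)
1.8667 [ 0.5818613  -0.12174868  0.20535748] 41.69974322215815 29.836550861652242 0.0188
```

View pics/w2.png

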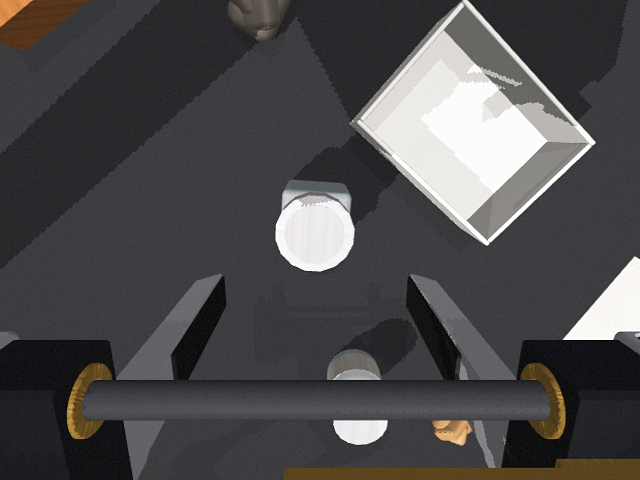

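The view shows the cap centred at (315,232), between the fingers with clearance. I'll descend and grip.

Call:
move_arm(
  plan="0.01 -0.008 0.25 0 0 0;0.01 -0.008 0.5 0 0 0;0.01 -0.008 0.7 0 0 0;0.01 -0.008 0.86 0 0 0;0.01 -0.008 0.86 0 0 0",
)

```text
time_s: 2.28
position: [0.5784, -0.1184, 0.0717]
ee_rot: [0.935, 0.356, -0.004, -0.003]
ft_force: [-0.5, 0.1, 0.5]
width: 0.0942
finger_force: 0.0
```

Call:
move_arm(
  plan="0 0 0 0 0 0;0 0 0 0 0 0;0 0 0 0 0 0;0 0 0 0 0 0;0 0 0 0 0 0",
  fingers=1,
)

```text
time_s: 2.7
position: [0.5843, -0.1187, 0.0781]
ee_rot: [0.934, 0.357, 0.001, 0.001]
ft_force: [-0.6, 1.0, 0.4]
width: 0.0639
finger_force: 0.0
```

Call:
move_arm(
  plan="0 0 0 0 0 0;0 0 0 0 0 0;0 0 0 0 0 0;0 0 0 0 0 0;0 0 0 0 0 0",
)

```text
time_s: 3.12
position: [0.584, -0.1185, 0.0778]
ee_rot: [0.934, 0.357, 0.001, 0.001]
ft_force: [-1.2, 0.6, 7.5]
width: 0.0617
finger_force: 30.0
```

Call:
move_arm(
  plan="0 0 -0.08 0 0 0;0 0 -0.25 0 0 0;0 0 -0.45 0 0 0;0 0 -0.6 0 0 0;0 0 -0.67 0 0 0",
)

```text
time_s: 3.53
position: [0.5846, -0.1186, 0.1796]
ee_rot: [0.934, 0.357, 0.002, 0.001]
ft_force: [0.6, -0.2, -2.7]
width: 0.0617
finger_force: 30.0
```

Call:
move_arm(
  plan="0.1 -0.112 0 0 0 0;0.25 -0.28 0 0 0 0;0.4 -0.45 0 0 0 0;0.6 -0.67 0 0 0 0;0.75 -0.842 0 0 0 0",
)

```text
time_s: 3.95
position: [0.5819, 0.0527, 0.1755]
ee_rot: [0.934, 0.356, -0.001, -0.001]
ft_force: [0.9, 0.1, -3.5]
width: 0.0621
finger_force: 30.0
```

Call:
move_arm(
  plan="0.2 -0.23 0 0 0 -0.2;0.4 -0.45 0 0 0 -0.4;0.55 -0.62 0 0 0 -0.6;0.68 -0.76 0 0 0 -0.8;0.75 -0.842 0 0 0 -1",
)

```text
time_s: 4.37
position: [0.5814, 0.224, 0.1752]
ee_rot: [0.808, 0.59, -0.001, -0.001]
ft_force: [-0.7, -0.0, -3.4]
width: 0.0614
finger_force: 30.0
```

Call:
move_arm(
  plan="0 0 0 0 0 -0.12;0 0 0 0 0 -0.12;0 0 0 0 0 -0.12;0 0 0 0 0 -0.12",
)

```text
time_s: 4.7
position: [0.5823, 0.2192, 0.176]
ee_rot: [0.792, 0.611, -0.001, -0.0]
ft_force: [0.3, -0.2, -4.3]
width: 0.0618
finger_force: 30.0
```

```bash
python3 - <<'E'
from h import *
for n in ['wrist','top','scene']:
    save('b_'+n,eyes.capture(n))
st=sensors.read_state(); M=R.from_quat(st['ee_rot']).as_matrix();print(st['time_s'],st['position'],np.degrees(np.arctan2(M[1,0],M[0,0])),st['width'],st['ft_force'],M.round(4)[2])
w=cv2.imread('pics/b_wrist.png')
s=load('b_scene'); u,v=proj(s,st['position']).astype(int); print(u,v)
im=cv2.cvtColor(s['color'],cv2.COLOR_RGB2BGR)
k=im[max(0,v-70):v+90,max(0,u-80):u+120]; k=cv2.resize(k,None,fx=2,fy=2)
o=np.zeros((max(480,k.shape[0]),640+k.shape[1],3),np.uint8); o[:480,:640]=w; o[:k.shape[0],640:]=k
o=cv2.resize(o,(800,int(o.shape[0]*800/o.shape[1]))); cv2.imwrite('pics/b.png',o)
for n in ['wrist','top','scene']:
    P=cloud(load('b_'+n)); z=P[...,2]; near=np.hypot(P[...,0]-.581,P[...,1]-.218)<.058
    for a,b in [(.145,.168),(.1,.14)]:
        m=near&(z>a)&(z<b); p=P[m]; print(n,a,len(p),cv2.minAreaRect(p[:,:2].astype(np.float32)) if len(p)>5 else '')
E
```

```text
4.85 [0.58273863 0.21908133 0.1767226 ] 75.29041648313603 0.061874494432342414 [ 0.27749758  0.23490313 -3.6077213 ] [-4.e-04 -3.e-04 -1.e+00]
453 140
wrist 0.145 2363 ((0.5875197649002075, 0.2365446388721466), (0.021929610520601273, 0.06039230152964592), 73.8089828491211)
wrist 0.1 1137 ((0.5903185606002808, 0.24483241140842438), (0.0021012630313634872, 0.05704842880368233), 71.41121673583984)
top 0.145 313 ((0.5766024589538574, 0.19742317497730255), (0.023987583816051483, 0.06051268428564072), 73.74647521972656)
top 0.1 263 ((0.5734235644340515, 0.18956555426120758), (0.005827926564961672, 0.05946556478738785), 70.4134292602539)
scene 0.145 486 ((0.5911699533462524, 0.19754911959171295), (0.08088738471269608, 0.043421145528554916), 26.047348022460938)
scene 0.1 714 ((0.5922446846961975, 0.19743701815605164), (0.08051805198192596, 0.043796297162771225), 27.568012237548828)
```

View pics/b.png

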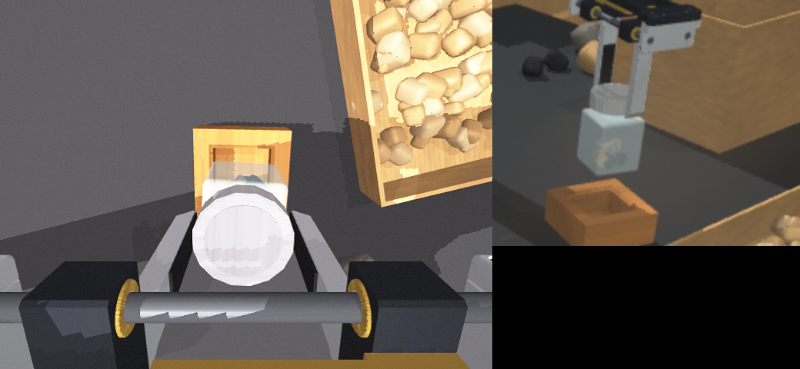

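The jar hangs upright under the cap, above and nearly aligned with the brace pocket: in the composite the wrist view shows the brace at about (240,170). I'll fit lines to the jar faces and the brace edges to get the residual offset.

```bash
python3 - <<'E'
from h import *
def fl(p):
    vx,vy,x,y=cv2.fitLine(p[:,:2].astype(np.float32),cv2.DIST_HUBER,0,.001,.001).ravel(); return np.degrees(np.arctan2(vy,vx))%180,np.array([x,y])
J=np.array([.582,.2185])
for n in ['wrist','top','scene']:
    P=cloud(load('b_'+n)); z=P[...,2]; d=P[...,:2]-J
    for k in range(4):
        a=np.radians(73+90*k); nn=np.array([np.cos(a),np.sin(a)]); t=np.array([-nn[1],nn[0]])
        for lo,hi in [(.105,.13),(.13,.162)]:
            m=(abs(d@nn-.03)<.005)&(abs(d@t)<.026)&(z>lo)&(z<hi)
            if m.sum()>60:
                ang,c=fl(P[m]); print(n,k,lo,m.sum(),'face ang',round(ang%90,2),'off',round(float((c-J)@nn),4))
# brace: top face boundaries, top & scene initial, wrist now
for n in ['top','b_wrist','scene']:
    P=cloud(load(n)); z=P[...,2]; B=np.array([.581,.218]); d=P[...,:2]-B
    for k in range(4):
        a=np.radians(74.3+90*k); nn=np.array([np.cos(a),np.sin(a)]); t=np.array([-nn[1],nn[0]])
        m=(abs(z-.045)<.004)&(abs(d@t)<.048)&(abs(d@nn)<.06)&(d@nn>.02)
        if m.sum()<80: continue
        p=P[m][:,:2]; s=(p-B)@t; r=(p-B)@nn; E=[];I=[]
        for b in np.arange(-.044,.044,.004):
            q=r[(s>=b)&(s<b+.004)]
            if len(q)>2: E.append((b+.002,q.max()))
            if abs(b+.002)<.028 and len(q)>2: I.append((b+.002,q.min()))
        f=lambda L:np.round([ -np.degrees(np.arctan(np.polyfit(*zip(*L),1)[0])),np.median([x[1] for x in L])],4) if len(L)>4 else None
        print(n,k,'outer',f(E),'inner',f(I))
E
```

```text
wrist 0 0.105 658 face ang 71.39 off 0.0282
wrist 0 0.13 1251 face ang 71.4 off 0.0284
top 2 0.105 155 face ang 71.17 off 0.0317
top 2 0.13 221 face ang 71.19 off 0.0317
scene 2 0.105 163 face ang 72.33 off 0.0319
scene 2 0.13 216 face ang 71.62 off 0.0318
scene 3 0.105 274 face ang 71.75 off 0.0303
scene 3 0.13 362 face ang 71.2 off 0.0304
top 0 outer [-0.3138  0.052 ] inner [0.3557 0.0317]
top 1 outer [-0.0883  0.0519] inner [-0.5627  0.033 ]
top 2 outer [-0.277  0.053] inner [-1.3449  0.034 ]
top 3 outer [-0.2049  0.052 ] inner [0.0556 0.0328]
b_wrist 0 outer [-0.1469  0.0521] inner [0.0284 0.0324]
b_wrist 1 outer [-0.166   0.0541] inner [-17.2272   0.0404]
b_wrist 3 outer [-0.1399  0.0506] inner [30.7592  0.0391]
scene 0 outer [-0.1534  0.0512] inner [0.8266 0.0308]
scene 1 outer [-1.0302  0.0518] inner [-0.7152  0.0313]
scene 2 outer [0.126  0.0537] inner [-0.6862  0.0375]
scene 3 outer [-0.3918  0.0531] inner [-3.0475  0.0359]
```

Call:
move_arm(
  plan="0.003 -0.007 0.1 0 0 -0.093;0.003 -0.007 0.2 0 0 -0.093;0.003 -0.007 0.27 0 0 -0.093;0.003 -0.007 0.31 0 0 -0.093;0.003 -0.007 0.31 0 0 -0.093",
)

```text
time_s: 5.27
position: [0.5809, 0.22, 0.1288]
ee_rot: [0.776, 0.63, -0.001, -0.001]
ft_force: [-1.4, -0.5, -3.8]
width: 0.0617
finger_force: 30.0
```

Call:
move_arm(
  plan="0 0 0.03 0 0 0;0 0 0.06 0 0 0;0 0 0.09 0 0 0;0 0 0.12 0 0 0;0 0 0.12 0 0 0",
)

```text
time_s: 5.68
position: [0.5813, 0.2204, 0.1114]
ee_rot: [0.776, 0.631, -0.001, -0.0]
ft_force: [-0.3, -0.6, -3.8]
width: 0.0618
finger_force: 30.0
```

```bash
python3 - <<'E'
from h import *
st=sensors.read_state(); M=R.from_quat(st['ee_rot']).as_matrix();print(st['time_s'],st['position'],np.degrees(np.arctan2(M[1,0],M[0,0])),st['width'],st['ft_force'],st['moment'],M.round(4)[2])
E
```

```text
5.6833 [0.58129056 0.22040549 0.11136508] 78.19385102053542 0.06184845782694058 [-0.27107496 -0.59736139 -3.8169711 ] [-0.00600174  0.01099477  0.01527008] [-0.001  -0.0012 -1.    ]
```

Call:
move_arm(
  plan="0 0 0.04 0 0 0;0 0 0.08 0 0 0;0 0 0.11 0 0 0;0 0 0.13 0 0 0;0 0 0.13 0 0 0",
)

```text
time_s: 6.1
position: [0.5812, 0.2204, 0.0918]
ee_rot: [0.776, 0.631, -0.001, -0.0]
ft_force: [0.1, -0.5, -3.6]
width: 0.0616
finger_force: 30.0
```

Call:
move_arm(
  plan="0 0 0.01 0 0 0;0 0 0.02 0 0 0;0 0 0.03 0 0 0;0 0 0.035 0 0 0;0 0 0.035 0 0 0",
)

```text
time_s: 6.52
position: [0.582, 0.2206, 0.0881]
ee_rot: [0.776, 0.631, 0.0, 0.0]
ft_force: [-0.9, 0.9, -1.2]
width: 0.0621
finger_force: 30.0
```

Call:
move_arm(
  plan="0 0 0.01 0 0 0;0 0 0.01 0 0 0;0 0 0.01 0 0 0;0 0 0.01 0 0 0",
)

```text
time_s: 6.85
position: [0.5822, 0.2205, 0.088]
ee_rot: [0.776, 0.631, 0.001, 0.001]
ft_force: [-0.8, -1.5, 5.4]
width: 0.0617
finger_force: 30.0
```

```bash
python3 - <<'E'
from h import *
save('s_top',eyes.capture('top')); save('s_wrist',eyes.capture('wrist'))
st=sensors.read_state(); M=R.from_quat(st['ee_rot']).as_matrix();print(st['time_s'],st['position'],np.degrees(np.arctan2(M[1,0],M[0,0])),st['ft_force'],st['moment'],np.degrees(st['qpos'][5]))
for n in ['s_top','s_wrist']:
    P=cloud(load(n)); z=P[...,2]; near=np.hypot(P[...,0]-.581,P[...,1]-.218)<.048
    m=near&(z>.073)&(z<.086); print(n,m.sum(),np.median(z[m]) if m.sum() else '')
E
```

```text
6.95 [0.58214774 0.22050924 0.08796639] 78.19229509801946 [-2.83025023 -1.39339567  5.48135821] [-0.22175319  0.4584896  -0.0440187 ] 26.180843632374653
s_top 189 0.07799136797785322
s_wrist 1681 0.0778422751364854
```

Call:
move_arm(
  plan="0 -0.002 0 0 0 -0.2;0 -0.003 0 0 0 -0.4;-0.001 -0.005 0 0 0 -0.6;-0.001 -0.006 0 0 0 -0.8;-0.002 -0.008 0 0 0 -1",
)

```text
time_s: 7.37
position: [0.5801, 0.2206, 0.088]
ee_rot: [0.585, 0.811, 0.0, -0.0]
ft_force: [-4.2, -1.2, 6.1]
width: 0.0621
finger_force: 30.0
```

```bash
cat > st.py <<'E'
from h import *
st=sensors.read_state(); M=R.from_quat(st['ee_rot']).as_matrix();print(st['time_s'],st['position'],np.degrees(np.arctan2(M[1,0],M[0,0])),st['ft_force'],st['moment'],st['joint_torque'][5],st['width'])
E
python3 st.py
```

```text
7.3667 [0.58012481 0.22063976 0.08797558] 108.39895262647872 [-4.19723585 -1.17552647  6.08300811] [-0.15059601  0.50866273 -0.51063298] 0.5504322610795498 0.06207858953846268
```

Call:
move_arm(
  plan="0 -0.001 0 0 0 -0.15;0 -0.002 0 0 0 -0.3;0 -0.004 0 0 0 -0.45;-0.001 -0.005 0 0 0 -0.6;-0.001 -0.005 0 0 0 -0.6",
)

```text
time_s: 7.78
position: [0.5794, 0.2204, 0.0881]
ee_rot: [0.452, 0.892, 0.0, -0.0]
ft_force: [-3.1, -0.9, 7.5]
width: 0.0615
finger_force: 30.0
```

```bash
cat >> st.py <<'E'
import sys
if len(sys.argv)>1:
    n=sys.argv[1]; J=np.array([.581,.218])
    for cam in ['top','wrist','scene']:
        c=eyes.capture(cam); save(n+cam,c); P=cloud(c); z=P[...,2]; d=P[...,:2]-J
        for k in range(4):
            a=np.radians(75+90*k); nn=np.array([np.cos(a),np.sin(a)]); t=np.array([-nn[1],nn[0]])
            m=(abs(d@nn-.03)<.006)&(abs(d@t)<.024)&(z>.05)&(z<.074)
            if m.sum()>60:
                vx,vy,x,y=cv2.fitLine(P[m][:,:2].astype(np.float32),cv2.DIST_HUBER,0,.001,.001).ravel()
                print(cam,k,m.sum(),round(np.degrees(np.arctan2(vy,vx))%90,2),((np.array([x,y])-J)@nn).round(4))
E
python3 st.py t1
```

```text
7.7833 [0.57940442 0.22035681 0.08809201] 126.29852279849139 [-3.1492482  -0.93386857  7.47936257] [-0.12216891  0.62737021 -0.02995414] -0.49868663772940636 0.06153332187520007
top 2 118 77.13 0.0305
wrist 0 393 77.17 0.0293
wrist 1 538 77.12 0.0311
scene 2 159 76.7 0.0307
scene 3 213 77.59 0.029
```

Call:
move_arm(
  plan="0 0 0 0 0 -0.06;0 -0.001 0 0 0 -0.12",
)

```text
time_s: 8.1
position: [0.5792, 0.2203, 0.0882]
ee_rot: [0.424, 0.906, 0.0, -0.0]
ft_force: [-3.9, -1.0, 8.8]
width: 0.0621
finger_force: 30.0
```

```bash
python3 st.py
```

```text
8.1 [0.57918344 0.22029538 0.08817904] 129.79323953077144 [-3.944494   -1.00507454  8.759832  ] [-0.18375729  0.62219254 -0.41737326] -0.10910757584497333 0.06205228851326414
```

Call:
move_arm(
  plan="0 -0.001 0 0 0 -0.06",
)

```text
time_s: 8.18
position: [0.5791, 0.2203, 0.0883]
ee_rot: [0.41, 0.912, 0.0, -0.0]
ft_force: [-4.2, 0.3, 9.2]
width: 0.0616
finger_force: 30.0
```

```bash
python3 st.py
```

```text
8.1833 [0.57911399 0.22025186 0.08829203] 131.59391784991482 [-4.21441525  0.26337769  9.24706097] [-0.16914104  0.69023497 -0.3941999 ] -0.07823064224794507 0.0615675562480497
```

Call:
move_arm(
  plan="0 0 0 0 0 -0.06",
)

```text
time_s: 8.27
position: [0.5791, 0.2203, 0.0884]
ee_rot: [0.396, 0.918, 0.0, -0.0]
ft_force: [-5.9, -0.8, 9.1]
width: 0.0616
finger_force: 30.0
```

```bash
python3 st.py
```

```text
8.2667 [0.57905915 0.22028929 0.08837273] 133.4039388373975 [-5.86509199 -0.75097055  9.08644021] [-0.17980323  0.71071087 -0.40995443] -0.05956331267952919 0.06162207632770998
```

Call:
move_arm(
  plan="0 0 0 0 0 -0.06",
)

```text
time_s: 8.35
position: [0.579, 0.2203, 0.0885]
ee_rot: [0.381, 0.925, 0.0, -0.0]
ft_force: [-5.3, 0.3, 10.0]
width: 0.0618
finger_force: 30.0
```

```bash
python3 st.py
```

```text
8.35 [0.57897788 0.2202548  0.08845856] 135.2103651356992 [-5.2735968   0.26552663  9.98218029] [-0.22120149  0.77351834 -0.36428988] -0.03502143197692931 0.06183853280431977
```

Call:
move_arm(
  plan="0 -0.001 0 0 0 -0.06",
)

```text
time_s: 8.43
position: [0.5789, 0.2202, 0.0886]
ee_rot: [0.366, 0.93, 0.0, -0.0]
ft_force: [-4.7, -1.5, 12.5]
width: 0.0618
finger_force: 30.0
```

```bash
python3 st.py t2
```

```text
8.4333 [0.578921   0.22017487 0.08860372] 137.0164486891961 [-4.68950258 -1.48179948 12.45781577] [-0.19355874  0.77820509 -0.23161513] 0.0332184846047312 0.061756365116622775
top 2 78 77.01 0.0304
wrist 0 136 77.26 0.029
wrist 1 703 77.25 0.0311
scene 2 155 77.51 0.0307
scene 3 215 77.41 0.029
```

Call:
move_arm(
  plan="0 0 -0.01 0 0 0;0 0 -0.02 0 0 0;0 0 -0.02 0 0 0",
)

```text
time_s: 8.83
position: [0.5792, 0.2201, 0.0901]
ee_rot: [0.367, 0.93, 0.0, -0.0]
ft_force: [-3.9, 0.4, 3.1]
width: 0.0619
finger_force: 30.0
```

```bash
python3 st.py t3; python3 - <<'E'
from h import *
for n in ['t1top','t2top','t3top','t1wrist','t2wrist','t3wrist']:
    P=cloud(load(n)); z=P[...,2]; d=np.hypot(P[...,0]-.581,P[...,1]-.218)
    m=(d<.026)&(z>.098)&(z<.13); q=(d<.045)&(d>.033)&(z>.072)&(z<.084)
    print(n,m.sum(),np.median(z[m]),q.sum(),np.median(z[q]))
E
```

```text
8.8333 [0.5792166 0.2201351 0.0900728] 136.98324503618167 [-3.88276983  0.40982742  3.075397  ] [ 0.00894191  0.52348579 -0.05966833] -0.027316826744936407 0.061898880438172245
top 2 79 76.4 0.0302
wrist 0 124 76.97 0.0291
wrist 1 691 76.99 0.031
scene 2 151 77.33 0.0307
scene 3 209 76.98 0.0293
t1top 239 0.10862115967590569 62 0.07760449005249742
t2top 127 0.1092691676410893 46 0.0776425843188624
t3top 125 0.1107509450092945 47 0.07777451503104948
t1wrist 8714 0.10810580056153041 588 0.07708606919609376
t2wrist 8722 0.10865966829988541 737 0.07749534294623708
t3wrist 8713 0.10985226160070188 736 0.0775117959015386
```

The cap rose about 1.2–1.5 mm on that small lift while the jar's shoulder stayed put, so the threads look released. I'll raise it gently a little more to confirm.

Call:
move_arm(
  plan="0 0 -0.015 0 0 0;0 0 -0.03 0 0 0;0 0 -0.03 0 0 0",
)

```text
time_s: 9.23
position: [0.5801, 0.2198, 0.0937]
ee_rot: [0.367, 0.93, 0.0, 0.0]
ft_force: [-1.2, -0.6, -0.8]
width: 0.0617
finger_force: 30.0
```

```bash
cat > z.py <<'E'
from h import *
import sys
for n in [sys.argv[1]+'top',sys.argv[1]+'wrist']:
    P=cloud(load(n)); z=P[...,2]; d=np.hypot(P[...,0]-.581,P[...,1]-.218)
    m=(d<.026)&(z>.098)&(z<.16); q=(d<.045)&(d>.033)&(z>.072)&(z<.088)
    print(n,m.sum(),np.median(z[m]),q.sum(),np.median(z[q]))
E
python3 st.py t4; python3 z.py t4
```

```text
9.2333 [0.58012142 0.21980658 0.09367956] 136.99305664788304 [-1.20998171 -0.63603955 -0.78817898] [-0.11842434  0.14443504 -0.04288086] -0.00450584790087305 0.06170251118088991
top 2 83 76.29 0.03
wrist 0 142 76.61 0.0295
wrist 1 673 76.63 0.0308
scene 2 146 76.11 0.0306
scene 3 215 77.07 0.0295
t4top 116 0.11428126432499741 47 0.07851326729376717
t4wrist 8775 0.1134863226930497 727 0.07789651091390454
```

Call:
move_arm(
  plan="0 0 -0.03 0 0 0;0 0 -0.08 0 0 0;0 0 -0.14 0 0 0;0 0 -0.2 0 0 0;0 0 -0.23 0 0 0",
)

```text
time_s: 9.8
position: [0.5809, 0.2203, 0.1305]
ee_rot: [0.367, 0.93, 0.001, 0.002]
ft_force: [-0.9, -0.3, 0.1]
width: 0.062
finger_force: 30.0
```

Call:
move_arm(
  plan="0 0 0 0 0 0;0 0 0 0 0 0;0 0 0 0 0 0;0 0 0 0 0 0",
)

```text
time_s: 10.13
position: [0.5792, 0.2198, 0.1277]
ee_rot: [0.367, 0.93, -0.0, -0.0]
ft_force: [0.8, -0.1, 0.2]
width: 0.0618
finger_force: 30.0
```

```bash
python3 st.py t5; python3 z.py t5; python3 - <<'E'
from h import *
for n in ['t5wrist','t5top']:
    P=cloud(load(n)); z=P[...,2]; m=(np.hypot(P[...,0]-.581,P[...,1]-.218)<.04)&(z>.143)&(z<.155)
    print(n,m.sum(),np.median(z[m]),cv2.minEnclosingCircle(P[m][:,:2].astype(np.float32)))
s=load('t5scene'); im=cv2.cvtColor(s['color'],cv2.COLOR_RGB2BGR); u,v=proj(s,np.array([.58,.218,.1])).astype(int)
cv2.imwrite('pics/f.png',np.hstack([cv2.resize(im[v-70:v+80,u-75:u+75],(500,500))]))
E
```

```text
10.1333 [0.57921053 0.21981477 0.12771486] 136.9864126223121 [ 0.82052185 -0.07850234  0.17333878] [ 0.04011113 -0.18160107 -0.01786964] 0.00017072980426746653 0.0617830552617664
top 2 101 76.39 0.0303
wrist 0 120 76.67 0.0295
wrist 1 436 76.61 0.0312
scene 2 153 76.93 0.0303
scene 3 210 76.93 0.029
t5top 165 0.14812739156521781 46 0.07740624393059248
t5wrist 8898 0.14761270644569208 634 0.07757835778772888
t5wrist 13444 0.14744284695504584 ((0.5760654211044312, 0.2226174771785736), 0.038518793880939484)
t5top 302 0.14802144528208216 ((0.5904653072357178, 0.21026398241519928), 0.029116783291101456)
```

View pics/f.png

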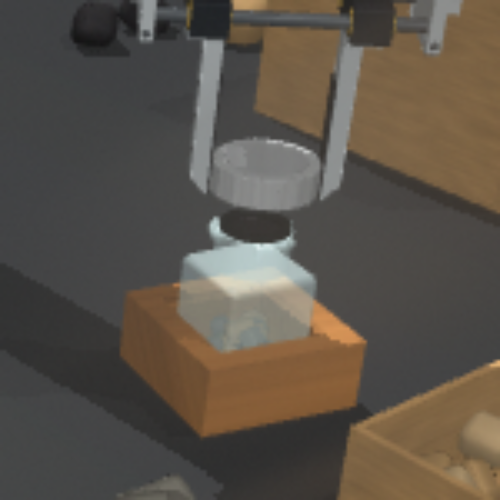

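The cap is level in the gripper about 22 mm above the open jar, at crop px (265,175) with the mouth at (255,225). The jar is still seated in the brace.

```bash
python3 -c "
from workcell import job
print(job.finish_job())"
```

```text
the job is handed in; nothing more can be done
None
```

The job is handed in: the jar is seated in the brace, and the unscrewed cap is held level about 2 cm above its open mouth; the hand-in returned no verdict.

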